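# Undock the temperature logger for a vaccine delivery

## Task

A delivery from the pharmacy needs its orange temperature logger: pull it straight out of its bay in the sloping docking station, against the click of the spring catches, and put it in the yellow delivery tray, lowering it in until it is almost on the tray's floor before you let go (no dropping), any way up but wholly inside. Leave the grey logger fully clicked into its own bay, and leave the bottle, the jar and the carton where they stand.

Things in the scene. Friction and masses are not known exactly. Their poses are not given: they have to be found in the camera images.
- orange_logger: orange temperature logger, loose, 90 to 170 g, docked in one of the two bays. Origin: centre of the shoulder that rests on the bay's face. z: its long axis, out of the bay, 28 degrees from vertical, leaning to the dock's -x side. Grip block: 24 mm along x, 46 mm along y, z = 0 to 52 mm. Below it a black plug 12 mm (x) by 24 mm (y) with a steel bump on each y side, down to z = -32 mm
- orange_logger_tip (a point): end of the orange logger's plug, on its axis at z = -32 mm. Two sprung noses in the bay hold the plug's bumps: a pull of about 10 to 15 N along the axis frees them in the first 10 mm, and the plug is out after 32 mm
- orange_logger_top (a point): centre of the orange logger's top face, on its axis at z = 52 mm
- orange_logger_grip (a point): point on the orange logger's axis at z = 30 mm, a good place to grip it across its x faces
- grey_logger: grey logger, same shape and frame as the orange one, in the other bay; it stays docked
- dock: white and grey docking station, fixed, 240 mm along its y. Origin: centre of its underside. Bays at y = +60 and -60 mm. Its bay face, 60 mm wide, square to the loggers' axes, has its middle line at x = 0, z = 75 mm and rises to +x. Grey cheeks 5 mm off both y sides of each logger, 32 mm long, 48 mm high, leave only the logger's two x faces free to grip
- tray: yellow open delivery tray, fixed, 200 mm (x) by 240 mm (y), 45 mm high, walls 5 mm. Origin: centre of its underside
- tray_in (a point): centre of the tray's inner floor, 5 mm above the table
- amber_bottle: amber bottle with orange cap, 58 mm across, 130 mm tall, loose; origin under its centre
- pill_jar: white jar with green lid, 60 mm across, 85 mm tall, loose; origin under its centre
- carton: white medicine carton with blue band, 50 x 100 x 70 mm tall, loose; origin under its centre
Not all that is in view belongs to the job. There is more than one size of the orange_logger; the one meant has the size given above.

How it is judged:
On the way, in this order (a step that is already met when the one before it is completed fails the run):
1. the orange logger is pulled clear of its bay (distance of orange_logger from where it was at the start of the episode above 0.05 m), for 0.1 s.
2. still held by the fingers, the orange logger is lowered into the tray until its plug end is within 30 mm of the tray's floor (x of orange_logger_tip in the frame of tray_in between -0.095 and 0.095 m and y of orange_logger_tip in the frame of tray_in between -0.115 and 0.115 m and z of orange_logger_tip in the frame of tray_in below 0.03 m and contact force between the fingers and orange_logger above 0.5 N), for 0.1 s.
At the end, for the whole second after the job is handed in: The orange logger is at rest wholly inside the tray, any way up, its shoulder under 45 mm above the tray floor; the grey logger is within 6 mm of its docked place; bottle, jar and carton stand upright within 30 mm of their places (x of orange_logger in the frame of tray_in between -0.095 and 0.095 m and y of orange_logger in the frame of tray_in between -0.115 and 0.115 m and x of orange_logger_tip in the frame of tray_in between -0.1 and 0.1 m and y of orange_logger_tip in the frame of tray_in between -0.12 and 0.12 m and x of orange_logger_top in the frame of tray_in between -0.1 and 0.1 m and y of orange_logger_top in the frame of tray_in between -0.12 and 0.12 m and z of orange_logger in the frame of tray_in below 0.045 m and linear speed of orange_logger below 0.02 m/s and distance of grey_logger from where it was at the start of the episode below 0.006 m and distance of each of amber_bottle, pill_jar, carton from where it was at the start of the episode below 0.03 m and angle between each of amber_bottle, pill_jar, carton's own z axis and vertical below 0.2 rad); the robot touches nothing.
It fails at once if the grey logger is pulled or knocked more than 6 mm out of its place (distance of grey_logger from where it was at the start of the episode above 0.006 m).
It fails at once if the amber bottle is moved more than 30 mm (distance of amber_bottle from where it was at the start of the episode above 0.03 m).
It fails at once if the pill jar is moved more than 30 mm (distance of pill_jar from where it was at the start of the episode above 0.03 m).
It fails at once if the carton is moved more than 30 mm (distance of carton from where it was at the start of the episode above 0.03 m).
It also fails if it takes over 42 s, if anything falls off the work surface, if the arm or the gripper's body presses on something with over 40 N, if the wrist force passes 120 N, or if a joint passes its speed limit or range.

## Robot

A 7-joint arm with a two-finger parallel gripper is mounted at the origin on the work surface. World frame = base frame: x ahead of the robot, y to its left, z up, the work surface at z = 0. Lengths are in m, angles in rad, forces in N, time in s.
With the tool pointing down it reaches from about 0.4 to 0.85 m from the base axis. Payload 10.4 kg.
Tool frame: the origin (TCP) lies at the very end of the fingers, on their centre line; the grasp point (between the pads) lies 19 mm behind it; z points along the fingers, y is the line along which they close (so a half turn about z gives the same grasp; the last joint's range is limited). The gripper opens to 87 mm and grips with 3 to 60 N. Pads are 19 mm wide; open, the fingers measure 117 mm over their backs; the gripper's body (75 mm by 190 mm) begins 51 mm behind the grasp point.
Start: joints at [-1.299, 0.332, -0.065, 1.46, 0.022, 1.35, -0.088], TCP at [0.182, 0.598, 0.223] pointing down, gripper open.
Joint ranges: [-2.6, 2.6], [-0.5, 2.12], [-1.47, 1.34], [0.16, 2.42], [-1.27, 4.41], [0.06, 2.06], [-2.6, 2.6]. Speed limits (rad/s): [2.22, 2.22, 2.79, 2.79, 3.14, 3.14, 3.14].

## Interface

Orientations are given as a unit quaternion [x, y, z, w].
In Python, from bench import * gives the robot as it stands.
- The arm moves only by the tool carry_out, never from a script. Its argument "deltas" is a list of rows, each an object with "hand": the finger opening in mm, from 0 to 87; "dp": the shift along the tool's x, y, z each as a share of 250 mm, from -1 to 1, a list of three; "spin": the turn about the tool's z as a share of pi rad, from -1 to 1. In form: [{"hand": hand, "dp": [dx, dy, dz], "spin": spin}, ...]. A call has 1 to 20 rows; each row is the pose to reach, as a shift and turn from the pose commanded when the call began, along the tool's axes at that moment, turning the shorter way round; what a row does not reach only later rows make up. A row lasts 1/10 s, in which the tool goes at most 50 mm and 8.59 degrees, less where a joint would pass 70% of its speed; a pose out of reach is approached as far as the arm can. A call with a number of a shift or a turn outside -1 to 1 is refused whole. A call with a gripper value outside its range is refused whole. The fingers move at their own pace and stop on an object; "force" is the grip in N (left out, the last holds). Time passes only in rows, so rows that repeat a pose let the fingers close. It gives the time, the measured TCP pose, the force, the opening and the grip force at its end, in the units of the state.
- read_state(): the state, without advancing time (a new reading comes with each control period).
- camera(name): name is "scene" or "top" or "wrist"; returns the picture (480x640x3 uint8, red, green, blue); there is no depth.
- get_calibration(name): a dict with "fx", "fy", "cx", "cy" (pixels), "R" (3x3) and "t" (3): a world point X has camera coordinates R X + t; the wrist camera has in their place "mount" (4x4, takes a point from camera to tool coordinates, whose origin is the TCP and whose axes are the flange's). Camera axes: x right, y down, z forward; pixel columns grow to the right and rows downward; lengths in m; the calibration is good to about 2 mm. A picture is of the moment at which its call begins: read the wrist's pose just before it. get_calibration takes no time and is no camera call.
- close_job(): hands the job in; it is judged then, once.
The state is a dict: "time": time; "joint_positions": joint angles; "joint_vel": joint speeds; "joint_torque": joint torques, N m; "ee_pos": TCP position; "eef_rot": TCP orientation; "ft_force": force on the tool from outside, world axes, zero at the start; "torque": the same for the moment, N m; "width": finger opening in m; "grip_force": force on a finger pad.
Only numpy, scipy, OpenCV 4.12 (cv2) and the standard library are available. Lean on these libraries where they do the work, as an engineer would, in place of code of your own. Each camera call takes 0.05 s, during which the arm holds its last target. There are 200 camera calls.

## Working session

There is one attempt and no reset: what is moved stays moved. The work goes in short steps, Python scripts to look and compute and a tool call to move; the robot and the scene stay as the last step left them, time stands still between calls to the robot, and variables do not carry over. Pictures are saved under pics/ and viewed, at most 12 in all, crops included, and the job is handed in when it is done.

Besides the shell and the picture viewer there is one more tool, called after "Call:" as name(argument=value, ...) on one line, values as JSON. carry_out: Moves the arm, as the interface text tells. Its arguments: {"type":"object","properties":{"deltas":{"type":"array","items":{"type":"object","properties":{"hand":{"type":"number"},"dp":{"type":"array","items":{"type":"number","minimum":-1,"maximum":1}},"spin":{"type":"number","minimum":-1,"maximum":1}}}},"force":{"type":"number"}},"required":["deltas"]}

```bash
mkdir -p pics
python3 - <<'E'
from bench import *
import cv2
for n in("scene","top"):
    cv2.imwrite(f"pics/{n}0.png",camera(n)[:,:,::-1])
    c=get_calibration(n);print(n,c)
print(get_calibration("wrist"));s=read_state();print(s)
E
```

```text
scene {'fx': 607.1586298748911, 'fy': 607.1586298748911, 'cx': 322.9110738290254, 'cy': 239.77745347910601, 'R': array([[ 3.60760437e-01,  9.32658162e-01,  8.11897368e-04],
       [ 7.84332782e-01, -3.02915607e-01, -5.41354063e-01],
       [-5.04652349e-01,  1.95935926e-01, -8.40794338e-01]]), 't': array([-0.19948707, -0.38671399,  1.708102  ])}
top {'fx': 475.07827337916666, 'fy': 475.07827337916666, 'cx': 320.58878108228924, 'cy': 245.26530194128074, 'R': array([[-0.07412193, -0.99723216, -0.00582757],
       [-0.97410585,  0.07365216, -0.21375955],
       [ 0.21359711, -0.0101676 , -0.97686892]]), 't': array([0.02803287, 0.57834495, 1.04760477])}
{'fx': 377.81482813653867, 'fy': 377.81482813653867, 'cx': 324.2200485365871, 'cy': 234.76691930297778, 'mount': array([[ 1.78818961e-04, -9.63145478e-01, -2.68980961e-01,
         7.25678383e-02],
       [ 9.99999931e-01,  8.49269387e-05,  3.60701930e-04,
        -5.59967015e-04],
       [-3.24564703e-04, -2.68981007e-01,  9.63145427e-01,
        -1.62673488e-01],
       [ 0.00000000e+00,  0.00000000e+00,  0.00000000e+00,
         1.00000000e+00]])}
{'time': 0.1, 'joint_positions': array([-1.29861992,  0.33279707, -0.0647076 ,  1.46084121,  0.02162312,
        1.34990753, -0.08852466]), 'joint_vel': array([-8.01271343e-04, -1.12648378e-03,  4.25167563e-05, -1.78923353e-03,
       -5.93810107e-04, -5.60541202e-04,  2.59890594e-04]), 'joint_torque': array([ 1.77073947e-03, -6.24548936e+01,  2.49890587e-02, -3.90711272e+01,
       -6.13514450e-02,  3.66916589e-02,  8.22075140e-05]), 'ee_pos': array([0.18148581, 0.59771287, 0.22184847]), 'eef_rot': array([ 1.46851919e-01,  9.89158288e-01, -6.26111394e-04, -5.40858370e-05]), 'ft_force': array([-0.49024034, -0.02693421, -0.43570854]), 'torque': array([-0.02910181,  0.03042863, -0.06087118]), 'grip_force': 0.0, 'width': 0.0867348518555454}
```

View pics/scene0.png

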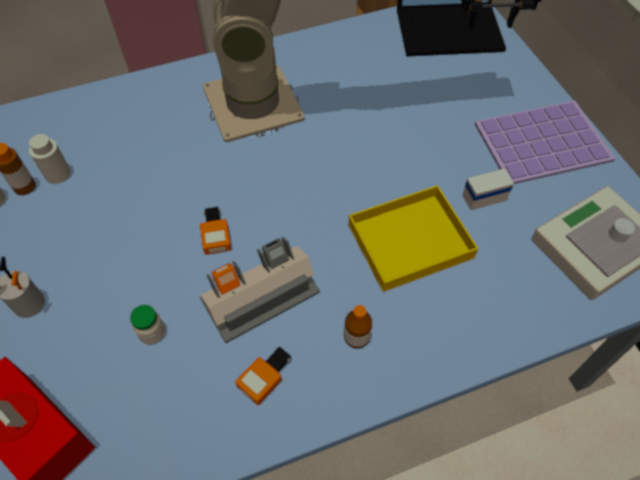

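View pics/top0.png

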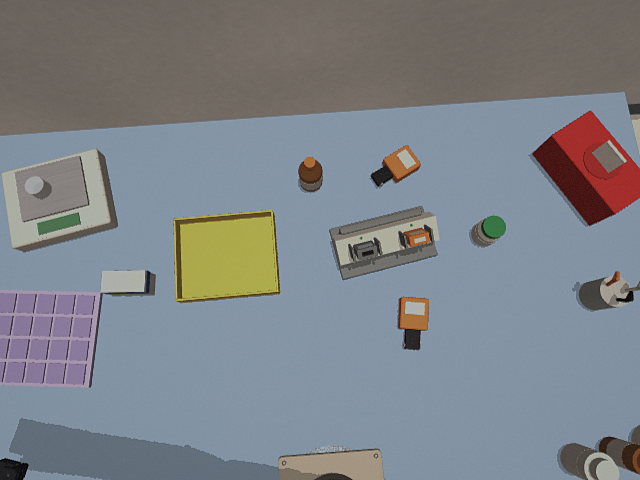

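The scene view shows the orange logger in its bay at about (227,280) and the grey one at (276,252). The tray is at (412,237), with the bottle at (358,327) and the jar at (147,322). In the top view orange is at (416,238), grey at (366,249) and the tray at (227,256). I need enlarged crops to measure from.

Run:
```python
import cv2
a=cv2.imread("pics/scene0.png")[225:345,190:330];b=cv2.imread("pics/top0.png")[195:290,320:450]
for n,i,k in(("sc",a,5),("tc",b,6)):
    i=cv2.resize(i,None,fx=k,fy=k,interpolation=cv2.INTER_CUBIC);i=cv2.convertScaleAbs(i,alpha=1.5);cv2.imwrite(f"pics/{n}.png",i)
```

```text
(no output)
```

View pics/sc.png

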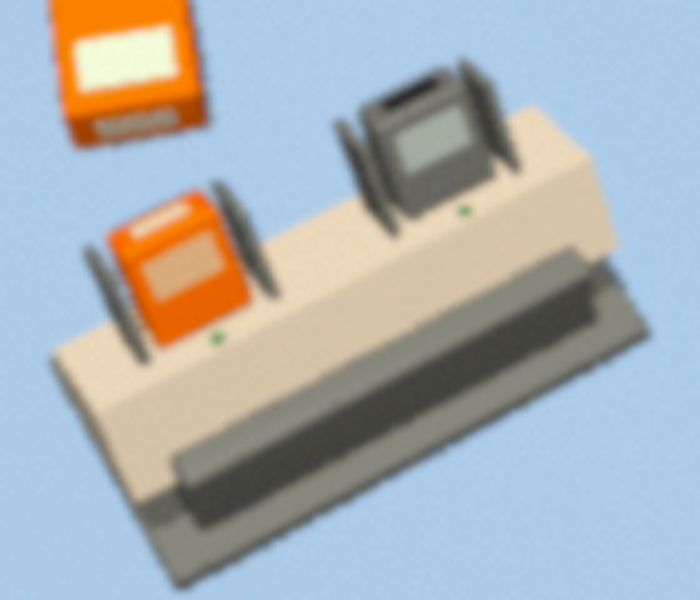

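View pics/tc.png

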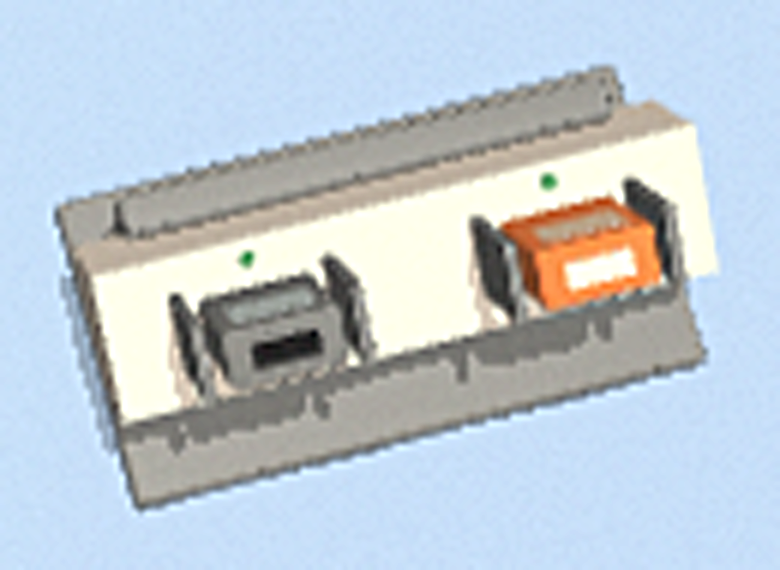

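The crops show orange in the robot's-right bay (dock y = -60), leaning toward the robot. Next I'll fit the dock pose to the corners I read off.

```bash
cat > h.py <<'E'
from bench import *
import numpy as np
C={n:get_calibration(n) for n in("scene","top")}
def proj(n,X):
    c=C[n];p=np.atleast_2d(X)@c["R"].T+c["t"]
    return np.c_[c["fx"]*p[:,0]/p[:,2]+c["cx"],c["fy"]*p[:,1]/p[:,2]+c["cy"]]
E
cat > fit.py <<'E'
from h import *
from scipy.optimize import least_squares
B=lambda yc,x,s,z:(x*12,yc+s*23,z)   # bay-frame points, mm
F=lambda x,y:(x*30,y*120,0)
o,g=-60,60
sc={B(o,-1,-1,52):(107,236),B(o,-1,1,52):(203,189),B(o,1,-1,52):(118,258),B(o,1,1,52):(217,208),B(o,1,-1,0):(160,347),B(o,1,1,0):(250,300),
 B(g,-1,-1,52):(362,105),B(g,-1,1,52):(445,68),B(g,1,-1,0):(415,217),B(g,1,1,0):(493,175),F(-1,-1):(52,355),F(1,-1):(105,412),F(1,1):(592,158),F(-1,1):(535,105)}
tp={B(o,1,1,0):(500,225),B(o,1,-1,0):(625,197),B(o,1,1,52):(530,265),B(o,1,-1,52):(658,237),B(o,-1,1,52):(545,310),B(o,-1,-1,52):(662,285),
 B(g,1,1,0):(203,298),B(g,1,-1,0):(318,275),B(g,-1,1,52):(235,388),B(g,-1,-1,52):(345,358),F(1,1):(90,272),F(1,-1):(693,122),F(-1,1):(125,425),F(-1,-1):(715,272)}
P=[(n,np.array(list(d)),np.array(list(d.values()))/k+q) for n,d,k,q in(("scene",sc,5,(190,225)),("top",tp,6,(320,195)))]
def w(p,b):
    x,y,z,yaw,t=p;c,s=np.cos,np.sin
    Ry=np.array([[c(t),0,-s(t)],[0,1,0],[s(t),0,c(t)]])
    Rz=np.array([[c(yaw),-s(yaw),0],[s(yaw),c(yaw),0],[0,0,1]])
    return b/1000@(Rz@Ry).T+[x,y,z]
def res(p): return np.concatenate([(proj(n,w(p,b))-q).ravel() for n,b,q in P])
r=least_squares(res,[.5,-.1,.075,.1,.49],loss="soft_l1");p=r.x
if __name__=="__main__":
    print("bay mid, yaw, tilt deg",p.round(4),np.degrees(p[3:]).round(2));print(res(p).round(1).reshape(-1,2).tolist())
    for nm,b in(("shoulder",[0,o,0]),("grip",[0,o,30]),("top",[0,o,52]),("greytop",[0,g,52])):print(nm,w(p,np.array(b)).round(4))
    S=[(349,217),(437,188),(476,243),(389,286)];T=[(279,293),(177,301),(174,219),(273,211)]
    for a,b in zip(S,T):
        q=least_squares(lambda X:np.r_[proj("scene",X)[0]-a,proj("top",X)[0]-b],[.5,.2,.04]);print("tray",q.x.round(3),q.cost.round(2))
    for nm,a in(("bottle",(311,180)),("jar",(489,232))):
        print(nm,least_squares(lambda X:proj("top",np.r_[X,.05])[0]-a,[.5,.2]).x.round(3))
E
python3 fit.py
```

```text
bay mid, yaw, tilt deg [ 0.5759 -0.1704  0.0718  0.1742  0.4809] [ 9.98 27.55]
[[-1.9, -0.8], [-1.5, -1.0], [-0.5, -0.2], [-0.5, -0.1], [-0.7, 1.1], [0.6, 0.6], [-2.6, 0.6], [-0.6, -1.2], [-2.1, 1.8], [0.7, 0.8], [-0.9, -1.6], [-3.0, 0.2], [-1.0, 0.1], [-1.2, -0.1], [-1.6, -0.5], [-3.4, -0.6], [-0.2, -2.0], [-1.6, -2.3], [-0.8, 0.7], [-0.5, -0.1], [-2.1, -0.2], [-2.0, -1.1], [-1.2, 0.8], [0.5, 0.8], [-0.5, 0.7], [-0.6, 0.7], [-0.8, -0.5], [-0.3, 0.1]]
shoulder [ 0.5863 -0.2295  0.0718]
grip [ 0.5727 -0.2319  0.0984]
top [ 0.5626 -0.2336  0.1179]
greytop [ 0.5418 -0.1155  0.1179]
tray [0.479 0.093 0.029] 1.06
tray [0.478 0.332 0.029] 0.1
tray [0.67  0.328 0.059] 0.1
tray [0.684 0.102 0.026] 8.43
bottle [ 0.746 -0.004]
jar [ 0.584 -0.416]
```

Call:
carry_out(deltas=[{"hand":87,"dp":[-0.82,-0.91,0],"spin":0},{"hand":87,"dp":[-0.82,-0.91,0],"spin":0},{"hand":87,"dp":[-0.82,-0.91,0],"spin":0},{"hand":87,"dp":[-0.82,-0.91,0],"spin":0},{"hand":87,"dp":[-0.82,-0.91,0],"spin":0},{"hand":87,"dp":[-0.82,-0.91,0],"spin":0},{"hand":87,"dp":[-0.82,-0.91,0],"spin":0}])

```text
time: 0.8
ee_pos: [0.3144, 0.3156, 0.2226]
eef_rot: [0.151, 0.989, -0.0, 0.0]
ft_force: [-0.4, 0.1, -1.1]
width: 0.0868
grip_force: 0.0
```

Call:
carry_out(deltas=[{"hand":87,"dp":[-0.82,-0.91,0],"spin":0},{"hand":87,"dp":[-0.82,-0.91,0],"spin":0},{"hand":87,"dp":[-0.82,-0.91,0],"spin":0},{"hand":87,"dp":[-0.82,-0.91,0],"spin":0},{"hand":87,"dp":[-0.82,-0.91,0],"spin":0},{"hand":87,"dp":[-0.82,-0.91,0],"spin":0},{"hand":87,"dp":[-0.82,-0.91,0],"spin":0}])

```text
time: 1.5
ee_pos: [0.4432, 0.0381, 0.2227]
eef_rot: [0.151, 0.989, -0.0, 0.0]
ft_force: [0.4, 0.9, -0.7]
width: 0.0868
grip_force: 0.0
```

Call:
carry_out(deltas=[{"hand":87,"dp":[-0.82,-0.91,0],"spin":0.351},{"hand":87,"dp":[-0.82,-0.91,0],"spin":0.351},{"hand":87,"dp":[-0.82,-0.91,0],"spin":0.351},{"hand":87,"dp":[-0.82,-0.91,0],"spin":0.351},{"hand":87,"dp":[-0.82,-0.91,0],"spin":0.351},{"hand":87,"dp":[-0.82,-0.91,0],"spin":0.351},{"hand":87,"dp":[-0.82,-0.91,0],"spin":0.351},{"hand":87,"dp":[-0.82,-0.91,0],"spin":0.351},{"hand":87,"dp":[-0.82,-0.91,0],"spin":0.351},{"hand":87,"dp":[-0.82,-0.91,0],"spin":0.351}])

```text
time: 2.5
ee_pos: [0.5719, -0.2328, 0.2222]
eef_rot: [0.642, 0.767, 0.0, -0.0]
ft_force: [-0.5, 0.4, 0.1]
width: 0.0871
grip_force: 0.0
```

Run:
```python
from bench import *
import cv2
s=read_state();print(s["time"],s["ee_pos"],s["eef_rot"],s["joint_positions"])
cv2.imwrite("pics/w1.png",camera("wrist")[:,:,::-1])
```

```text
2.5 [ 0.57192988 -0.23279355  0.22215517] [ 6.42129544e-01  7.66596064e-01  5.21381789e-05 -3.48738375e-04] [-0.33654343  0.40645581  0.86196594  1.52038936 -0.31226963  1.35913078
  0.72738236]
```

View pics/w1.png

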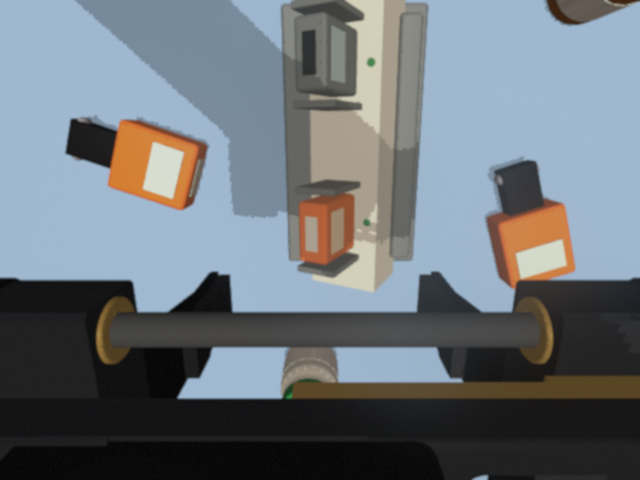

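The wrist view shows the docked orange logger at about (327,228), between the cheeks and centred sideways between the fingers. I'll enlarge it and add its corners to the fit.

Run:
```python
import cv2
b=cv2.imread("pics/w1.png")[170:290,270:410]
b=cv2.resize(b,None,fx=5,fy=5,interpolation=cv2.INTER_CUBIC);cv2.imwrite("pics/w1c.png",cv2.convertScaleAbs(b,alpha=1.3))
```

```text
(no output)
```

View pics/w1c.png

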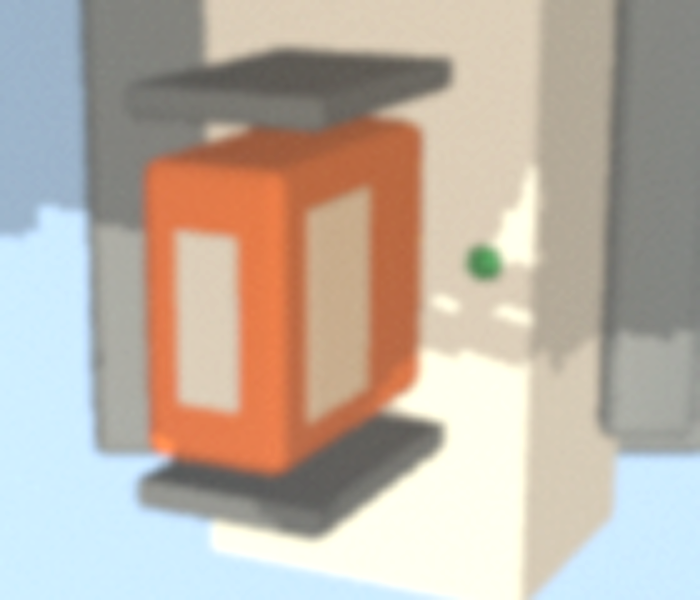

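```bash
cat > fit2.py <<'E'
import fit; from fit import *
from scipy.spatial.transform import Rotation as Ro
m=get_calibration("wrist");R=Ro.from_quat([.64213,.7666,.00005,-.00035]).as_matrix();T=np.eye(4);T[:3,:3]=R;T[:3,3]=[.57193,-.23279,.22216]
W=np.linalg.inv(T@m["mount"])
C["wrist"]=dict(m,R=W[:3,:3],t=W[:3,3])
wr={B(o,-1,1,52):(147,160),B(o,1,1,52):(288,168),B(o,1,-1,52):(285,475),B(o,-1,-1,52):(150,452),B(o,1,1,0):(421,122),B(o,1,-1,0):(416,390),F(-1,-1):(212,550),F(1,-1):(525,600)}
Q=("wrist",np.array(list(wr)),np.array(list(wr.values()))/5+(270,170))
for tag,L in(("wrist+all",P+[Q]),("wrist+top",[P[1],Q]),("wrist only",[Q])):
    fit.P[:]=L
    r=least_squares(res,p,loss="soft_l1",args=());q=r.x
    print(tag,q.round(4),np.degrees(q[3:]).round(1),"grip",w(q,np.array([0,o,30])).round(4),"top",w(q,np.array([0,o,52])).round(4),np.abs(res(q)).mean().round(2))
    print(res(q)[-16:].round(1))
E
python3 fit2.py
```

```text
wrist+all [ 0.5764 -0.1712  0.0728  0.1814  0.4631] [10.4 26.5] grip [ 0.574  -0.2326  0.0997] top [ 0.5644 -0.2344  0.1194] 1.01
[-1.7 -1.1 -0.2 -0.1  0.6  0.5 -0.9  0.3  1.2 -1.8  1.3 -1.6 -0.8 -1.2
 -1.7  0.4]
wrist+top [ 0.5773 -0.1737  0.0654  0.177   0.4676] [10.1 26.8] grip [ 0.5746 -0.2351  0.0922] top [ 0.5648 -0.2369  0.1119] 0.76
[-0.8  0.3 -0.2  1.4  0.3  0.2 -0.3  0.   0.8 -0.   0.6 -1.2 -0.5 -1.8
 -3.  -0.1]
wrist only [ 0.5769 -0.173   0.0678  0.1826  0.4654] [10.5 26.7] grip [ 0.5746 -0.2345  0.0946] top [ 0.5649 -0.2362  0.1142] 0.74
[-1.   0.1 -0.1  1.2  0.7  0.5 -0.1  0.4  0.9 -0.5  1.1 -1.3 -0.2 -1.4
 -2.1 -0. ]
```

Call:
carry_out(deltas=[{"hand":70,"dp":[-0.005,0,0.1],"spin":0},{"hand":70,"dp":[-0.005,0,0.2],"spin":0},{"hand":70,"dp":[-0.005,0,0.28],"spin":0},{"hand":70,"dp":[-0.005,0,0.36],"spin":0},{"hand":70,"dp":[-0.005,0,0.42],"spin":0},{"hand":70,"dp":[-0.005,0,0.47],"spin":0},{"hand":70,"dp":[-0.005,0,0.49],"spin":0},{"hand":70,"dp":[-0.005,0,0.508],"spin":0},{"hand":70,"dp":[-0.005,0,0.508],"spin":0}])

```text
time: 3.45
ee_pos: [0.572, -0.2349, 0.0955]
eef_rot: [0.643, 0.766, 0.0, -0.0]
ft_force: [0.5, -0.7, 0.8]
width: 0.0698
grip_force: 0.0
```

Run:
```python
from bench import *
import cv2
s=read_state();print(s["time"],s["ee_pos"],s["ft_force"],s["width"])
cv2.imwrite("pics/w2.png",camera("wrist")[:,:,::-1])
```

```text
3.45 [ 0.57201951 -0.23493314  0.09550099] [ 0.52350854 -0.67639262  0.7657157 ] 0.06979030060240946
```

View pics/w2.png

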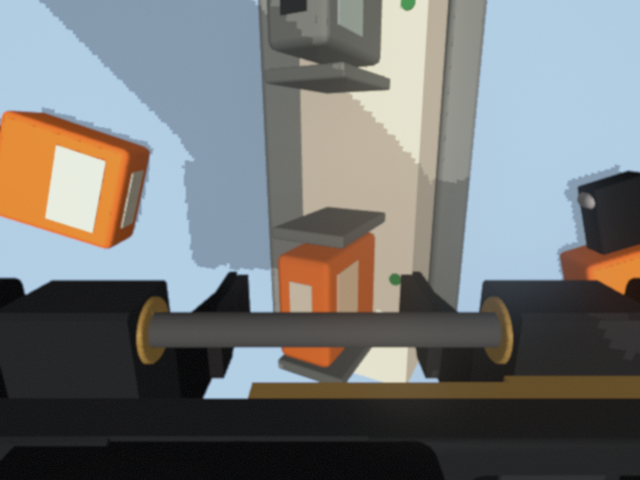

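The fingers straddle the logger without touching it (block at x 280–372, fingers at 240 and 410). I'll close on it.

Call:
carry_out(deltas=[{"hand":50,"dp":[0,0,0],"spin":0},{"hand":40,"dp":[0,0,0],"spin":0},{"hand":30,"dp":[0,0,0],"spin":0},{"hand":20,"dp":[0,0,0],"spin":0},{"hand":20,"dp":[0,0,0],"spin":0},{"hand":20,"dp":[0,0,0],"spin":0}], force=35)

```text
time: 4.1
ee_pos: [0.5719, -0.2352, 0.0963]
eef_rot: [0.643, 0.766, 0.0, 0.0]
ft_force: [-4.5, 2.6, 11.7]
width: 0.0346
grip_force: 31.5
```

Call:
carry_out(deltas=[{"hand":20,"dp":[0,-0.004,-0.007],"spin":0},{"hand":20,"dp":[0,-0.0075,-0.014],"spin":0},{"hand":20,"dp":[0,-0.011,-0.021],"spin":0},{"hand":20,"dp":[0,-0.015,-0.028],"spin":0},{"hand":20,"dp":[0,-0.019,-0.035],"spin":0},{"hand":20,"dp":[0,-0.0225,-0.042],"spin":0},{"hand":20,"dp":[0,-0.026,-0.049],"spin":0},{"hand":20,"dp":[0,-0.026,-0.049],"spin":0}], force=45)

```text
time: 4.9
ee_pos: [0.5685, -0.2355, 0.109]
eef_rot: [0.643, 0.766, 0.002, 0.002]
ft_force: [7.8, 0.1, 0.5]
width: 0.0322
grip_force: 41.5
```

Run:
```python
from bench import *
import cv2
s=read_state();print(s["ft_force"],s["torque"],s["width"],s["grip_force"])
a=cv2.resize(camera("wrist")[180:400,200:460,::-1],None,fx=2,fy=2)
b=cv2.resize(camera("scene")[215:345,180:330,::-1],None,fx=3.38,fy=3.38)[:440]
cv2.imwrite("pics/w3.png",cv2.resize(cv2.hconcat([a,b[:, :500] if b.shape[0]==440 else cv2.resize(b,(500,440))]),(800,345)))
```

```text
[7.84108161 0.07908992 0.49957172] [ 0.14270425 -2.31313744 -0.11497662] 0.03216016919995245 41.4645067602396
```

View pics/w3.png

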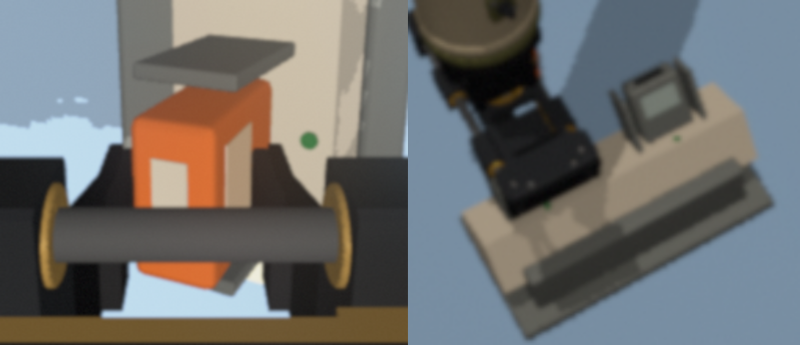

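The logger moved with the fingers and now stands proud of the cheek, so I'll keep pulling along the axis.

Call:
carry_out(deltas=[{"hand":20,"dp":[0,-0.0075,-0.014],"spin":0},{"hand":20,"dp":[0,-0.015,-0.028],"spin":0},{"hand":20,"dp":[0,-0.0225,-0.042],"spin":0},{"hand":20,"dp":[0,-0.03,-0.056],"spin":0},{"hand":20,"dp":[0,-0.0375,-0.07],"spin":0},{"hand":20,"dp":[0,-0.045,-0.084],"spin":0},{"hand":20,"dp":[0,-0.0525,-0.098],"spin":0},{"hand":20,"dp":[0,-0.06,-0.112],"spin":0},{"hand":20,"dp":[0,-0.0675,-0.126],"spin":0},{"hand":20,"dp":[0,-0.075,-0.14],"spin":0}])

```text
time: 6.0
ee_pos: [0.5467, -0.2393, 0.1428]
eef_rot: [0.643, 0.766, -0.0, -0.0]
ft_force: [-0.2, -0.7, -2.1]
width: 0.0235
grip_force: 45.0
```

Run:
```python
from bench import *
import cv2
s=read_state();print(s["ft_force"],s["torque"],s["width"],s["grip_force"])
cv2.imwrite("pics/w4.png",cv2.resize(camera("wrist")[150:400,160:480,::-1],None,fx=2,fy=2))
```

```text
[-0.23913037 -0.66918239 -2.12370524] [-0.11132796  0.07037525  0.02834683] 0.0235466927481323 44.97397184371948
```

View pics/w4.png

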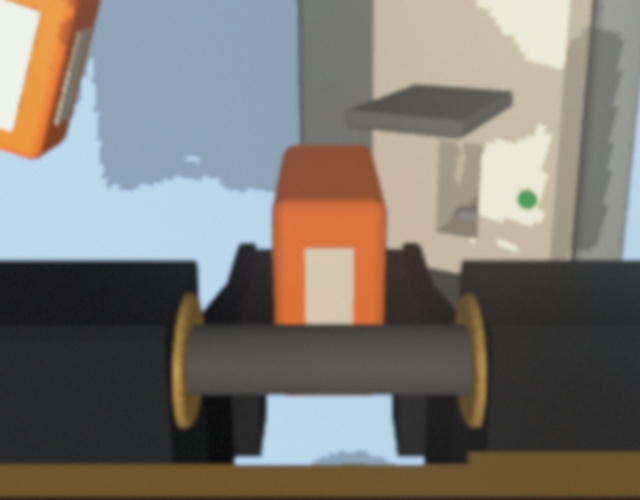

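The logger is out, upright and square in the pads (width 23.5 mm). From the picture its top is about 8 mm behind the TCP, so the plug end hangs about 76 mm below it. Next is straight up, then across to the tray.

Call:
carry_out(deltas=[{"hand":20,"dp":[0,0,-0.03],"spin":0},{"hand":20,"dp":[0,0,-0.08],"spin":0},{"hand":20,"dp":[0,0,-0.15],"spin":0},{"hand":20,"dp":[0,0,-0.22],"spin":0},{"hand":20,"dp":[0,0,-0.29],"spin":0},{"hand":20,"dp":[0,0,-0.35],"spin":0},{"hand":20,"dp":[0,0,-0.39],"spin":0},{"hand":20,"dp":[0,0,-0.4],"spin":0}])

```text
time: 6.85
ee_pos: [0.5475, -0.2395, 0.2441]
eef_rot: [0.643, 0.766, 0.0, 0.001]
ft_force: [-0.0, -0.4, -1.6]
width: 0.0233
grip_force: 45.0
```

Call:
carry_out(deltas=[{"hand":20,"dp":[0.04,0.01,0],"spin":0},{"hand":20,"dp":[0.12,0.03,0],"spin":0},{"hand":20,"dp":[0.24,0.06,0],"spin":0},{"hand":20,"dp":[0.36,0.09,0],"spin":0},{"hand":20,"dp":[0.48,0.12,0],"spin":0},{"hand":20,"dp":[0.6,0.15,0],"spin":0},{"hand":20,"dp":[0.7,0.175,0],"spin":0},{"hand":20,"dp":[0.8,0.2,0],"spin":0},{"hand":20,"dp":[0.86,0.215,0],"spin":0},{"hand":20,"dp":[0.88,0.22,0],"spin":0}])

```text
time: 7.85
ee_pos: [0.5631, -0.0107, 0.2421]
eef_rot: [0.642, 0.767, -0.0, -0.0]
ft_force: [-0.1, 0.2, -0.9]
width: 0.0237
grip_force: 45.0
```

Call:
carry_out(deltas=[{"hand":20,"dp":[0.04,0.01,0],"spin":0},{"hand":20,"dp":[0.12,0.03,0],"spin":0},{"hand":20,"dp":[0.24,0.06,0],"spin":0},{"hand":20,"dp":[0.36,0.09,0],"spin":0},{"hand":20,"dp":[0.48,0.12,0],"spin":0},{"hand":20,"dp":[0.6,0.15,0],"spin":0},{"hand":20,"dp":[0.7,0.175,0],"spin":0},{"hand":20,"dp":[0.8,0.2,0],"spin":0},{"hand":20,"dp":[0.86,0.215,0],"spin":0},{"hand":20,"dp":[0.88,0.22,0],"spin":0},{"hand":20,"dp":[0.88,0.22,0],"spin":0}])

```text
time: 8.95
ee_pos: [0.5797, 0.2125, 0.2426]
eef_rot: [0.643, 0.766, -0.0, 0.0]
ft_force: [-0.1, -0.3, -1.0]
width: 0.0235
grip_force: 45.0
```

Run:
```python
from bench import *
import cv2
s=read_state();print(s["time"],s["ee_pos"],s["ft_force"],s["width"],s["grip_force"])
a=camera("wrist")[:,:,::-1];b=camera("scene")[100:400,:,::-1]
b=cv2.resize(b[:,200:520],None,fx=1.6,fy=1.6);cv2.imwrite("pics/w5.png",cv2.resize(cv2.hconcat([a,b]),(800,334)))
```

```text
8.95 [0.57973747 0.21254084 0.24260007] [-0.12629541 -0.33740492 -0.99236011] 0.023482984880671288 44.973814487457275
```

View pics/w5.png

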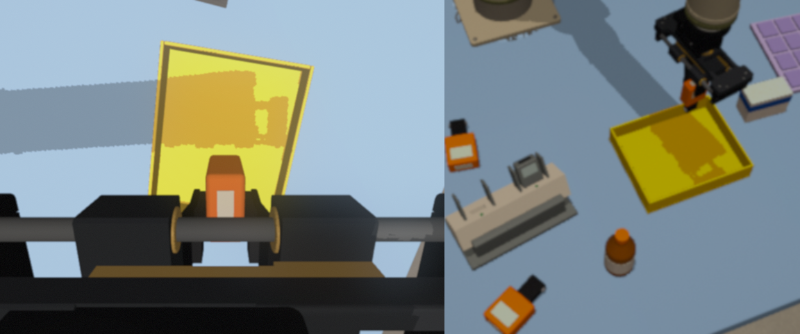

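The logger is held upright over the tray. Now I'll lower it, slowly for the last part.

Call:
carry_out(deltas=[{"hand":20,"dp":[0,0,0.05],"spin":0},{"hand":20,"dp":[0,0,0.14],"spin":0},{"hand":20,"dp":[0,0,0.24],"spin":0},{"hand":20,"dp":[0,0,0.34],"spin":0},{"hand":20,"dp":[0,0,0.43],"spin":0},{"hand":20,"dp":[0,0,0.5],"spin":0},{"hand":20,"dp":[0,0,0.55],"spin":0},{"hand":20,"dp":[0,0,0.575],"spin":0},{"hand":20,"dp":[0,0,0.59],"spin":0},{"hand":20,"dp":[0,0,0.59],"spin":0},{"hand":20,"dp":[0,0,0.59],"spin":0}])

```text
time: 10.15
ee_pos: [0.58, 0.2132, 0.096]
eef_rot: [0.643, 0.766, 0.001, 0.0]
ft_force: [-0.9, 0.6, -1.3]
width: 0.0234
grip_force: 45.0
```

Call:
carry_out(deltas=[{"hand":20,"dp":[0,0,0.008],"spin":0},{"hand":20,"dp":[0,0,0.016],"spin":0},{"hand":20,"dp":[0,0,0.024],"spin":0},{"hand":20,"dp":[0,0,0.032],"spin":0},{"hand":20,"dp":[0,0,0.032],"spin":0}])

```text
time: 10.65
ee_pos: [0.5794, 0.2131, 0.0869]
eef_rot: [0.643, 0.766, -0.0, -0.0]
ft_force: [1.0, 0.2, -1.9]
width: 0.0237
grip_force: 45.0
```

Not touching yet, so I'll creep down in 1.5 mm steps until it does.

Call:
carry_out(deltas=[{"hand":20,"dp":[0,0,0.006],"spin":0},{"hand":20,"dp":[0,0,0.012],"spin":0},{"hand":20,"dp":[0,0,0.016],"spin":0},{"hand":20,"dp":[0,0,0.016],"spin":0}])

```text
time: 11.05
ee_pos: [0.5795, 0.2131, 0.0831]
eef_rot: [0.643, 0.766, -0.0, -0.0]
ft_force: [-0.1, 0.5, -1.8]
width: 0.0237
grip_force: 45.0
```

Call:
carry_out(deltas=[{"hand":20,"dp":[0,0,0.004],"spin":0},{"hand":20,"dp":[0,0,0.008],"spin":0},{"hand":20,"dp":[0,0,0.012],"spin":0},{"hand":20,"dp":[0,0,0.012],"spin":0}])

```text
time: 11.45
ee_pos: [0.5795, 0.2131, 0.0801]
eef_rot: [0.643, 0.766, -0.0, -0.0]
ft_force: [-0.4, 0.1, -2.3]
width: 0.0236
grip_force: 45.0
```

Call:
carry_out(deltas=[{"hand":20,"dp":[0,0,0.004],"spin":0},{"hand":20,"dp":[0,0,0.006],"spin":0},{"hand":20,"dp":[0,0,0.006],"spin":0}])

```text
time: 11.75
ee_pos: [0.5795, 0.2131, 0.0787]
eef_rot: [0.643, 0.766, -0.0, -0.0]
ft_force: [-0.0, 0.0, -0.6]
width: 0.0234
grip_force: 45.0
```

Call:
carry_out(deltas=[{"hand":20,"dp":[0,0,0.004],"spin":0},{"hand":20,"dp":[0,0,0.008],"spin":0},{"hand":20,"dp":[0,0,0.008],"spin":0}])

```text
time: 12.05
ee_pos: [0.5795, 0.2131, 0.0766]
eef_rot: [0.643, 0.766, -0.0, -0.0]
ft_force: [0.5, 0.3, -2.3]
width: 0.0238
grip_force: 45.0
```

Call:
carry_out(deltas=[{"hand":20,"dp":[0,0,0.004],"spin":0},{"hand":20,"dp":[0,0,0.008],"spin":0},{"hand":20,"dp":[0,0,0.012],"spin":0},{"hand":20,"dp":[0,0,0.012],"spin":0}])

```text
time: 12.45
ee_pos: [0.5795, 0.2131, 0.0736]
eef_rot: [0.643, 0.766, -0.0, -0.0]
ft_force: [1.0, 0.7, -1.8]
width: 0.0235
grip_force: 45.0
```

Run:
```python
from bench import *
import cv2
s=read_state();print(s["time"],s["ee_pos"],s["ft_force"])
a=camera("wrist")[100:400,160:480,::-1];b=camera("scene")[150:310,320:520,::-1]
cv2.imwrite("pics/w6.png",cv2.hconcat([cv2.resize(a,(400,375)),cv2.resize(b,(400,375))]))
```

```text
12.45 [0.57947238 0.21308535 0.07360301] [ 0.9712883   0.70514951 -1.84362119]
```

View pics/w6.png

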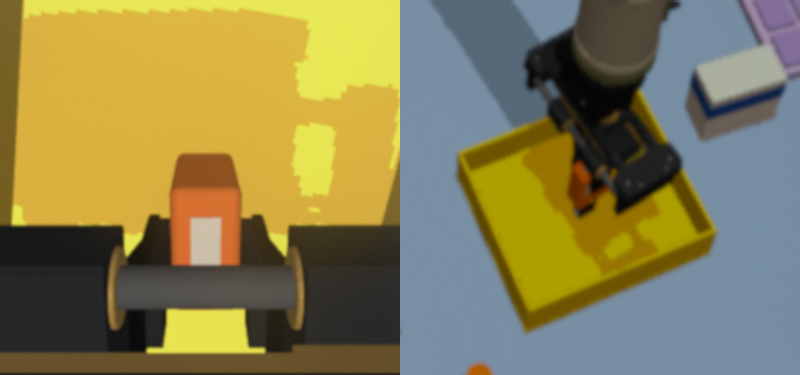

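It's held upright well inside the tray, with the plug close to the floor. I'll keep creeping down.

Call:
carry_out(deltas=[{"hand":20,"dp":[0,0,0.004],"spin":0},{"hand":20,"dp":[0,0,0.008],"spin":0},{"hand":20,"dp":[0,0,0.008],"spin":0}])

```text
time: 12.85
ee_pos: [0.5798, 0.2131, 0.0725]
eef_rot: [0.643, 0.766, 0.0, -0.0]
ft_force: [-2.5, -1.2, 4.9]
width: 0.0234
grip_force: 45.0
```

Call:
carry_out(deltas=[{"hand":20,"dp":[0,0,0.004],"spin":0},{"hand":20,"dp":[0,0,0.008],"spin":0},{"hand":20,"dp":[0,0,0.008],"spin":0}])

```text
time: 13.15
ee_pos: [0.5802, 0.2132, 0.0723]
eef_rot: [0.643, 0.766, 0.001, -0.0]
ft_force: [-8.8, -3.0, 22.3]
width: 0.024
grip_force: 45.2
```

Contact confirmed (22 N). I'll back off to a light touch, open slowly, then rise.

Call:
carry_out(deltas=[{"hand":20,"dp":[0,0,-0.005],"spin":0},{"hand":20,"dp":[0,0,-0.01],"spin":0},{"hand":20,"dp":[0,0,-0.01],"spin":0},{"hand":25,"dp":[0,0,-0.01],"spin":0},{"hand":28,"dp":[0,0,-0.01],"spin":0},{"hand":32,"dp":[0,0,-0.01],"spin":0},{"hand":40,"dp":[0,0,-0.01],"spin":0},{"hand":50,"dp":[0,0,-0.01],"spin":0},{"hand":60,"dp":[0,0,-0.01],"spin":0},{"hand":70,"dp":[0,0,-0.01],"spin":0}])

```text
time: 14.15
ee_pos: [0.5796, 0.2131, 0.0723]
eef_rot: [0.643, 0.766, 0.0, -0.0]
ft_force: [-0.6, 0.9, 0.6]
width: 0.0558
grip_force: 0.0
```

Call:
carry_out(deltas=[{"hand":80,"dp":[0,0,-0.04],"spin":0},{"hand":80,"dp":[0,0,-0.1],"spin":0},{"hand":80,"dp":[0,0,-0.2],"spin":0},{"hand":80,"dp":[0,0,-0.3],"spin":0},{"hand":80,"dp":[0,0,-0.4],"spin":0},{"hand":80,"dp":[0,0,-0.5],"spin":0},{"hand":80,"dp":[0,0,-0.6],"spin":0},{"hand":80,"dp":[0,0,-0.6],"spin":0},{"hand":80,"dp":[0,0,-0.6],"spin":0}])

```text
time: 15.05
ee_pos: [0.5799, 0.2131, 0.2236]
eef_rot: [0.643, 0.766, 0.001, 0.0]
ft_force: [0.9, -0.7, 0.2]
width: 0.0802
grip_force: 0.0
```

Run:
```python
from bench import *
import cv2
s=read_state();print(s["time"],s["ee_pos"],s["ft_force"])
a=camera("wrist")[:,:,::-1];b=camera("scene")[:,:,::-1]
cv2.imwrite("pics/w7.png",cv2.resize(cv2.hconcat([a,b]),(800,300)))
```

```text
15.05 [0.57991137 0.21307958 0.22362395] [ 0.94758929 -0.67789554  0.20591284]
```

View pics/w7.png

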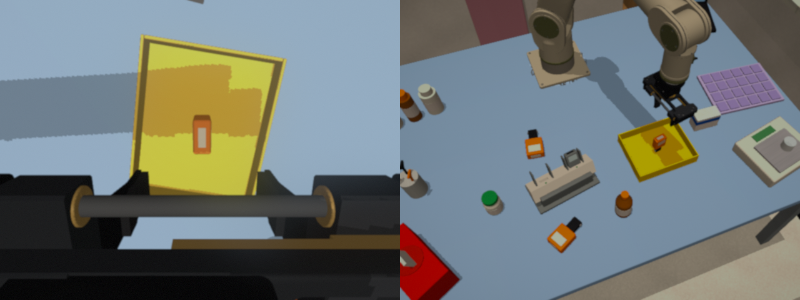

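The logger stands upright at the middle of the tray. The grey one is still docked, and the bottle, jar and carton haven't moved. I'll let things settle briefly, then hand in.

Call:
carry_out(deltas=[{"hand":80,"dp":[0,0,0],"spin":0},{"hand":80,"dp":[0,0,0],"spin":0},{"hand":80,"dp":[0,0,0],"spin":0},{"hand":80,"dp":[0,0,0],"spin":0},{"hand":80,"dp":[0,0,0],"spin":0}])

```text
time: 15.65
ee_pos: [0.5796, 0.2131, 0.2222]
eef_rot: [0.643, 0.766, -0.0, -0.0]
ft_force: [0.0, 0.2, -0.1]
width: 0.0804
grip_force: 0.0
```

```bash
python3 -c "
from bench import *
print(close_job())"
```

```text
the job is handed in; nothing more can be done
None
```

The job is handed in at about 15.7 s with no verdict returned: the orange logger stands released in the yellow tray, lowered until it touched the floor; in the last picture the grey logger is still docked and the bottle, jar and carton look unmoved.

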